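# Wedge the dovetailed lid onto the keeper box

### The arm

A 6-joint arm with a two-finger parallel gripper is mounted at the origin on a cart in front of the work surface, level with it; the furniture and walls round the work are solid. World frame = base frame: x ahead of the robot, y to its left, z up, the work surface at z = 0. Lengths are in m, angles in rad, forces in N, time in s.
With the tool pointing down it reaches from about 0.275 to 1 m from the base axis. Payload 8.4 kg.
Tool frame: the origin (TCP) lies at the very end of the fingers, on their centre line; the grasp point (between the pads) lies 19 mm behind it (grip_depth is the distance from the TCP to the grasp point, in m); z points along the fingers, y is the line along which they close (so a half turn about z gives the same grasp; the last joint's range is limited). The gripper opens to 85 mm and grips with 20 to 120 N. Pads are 22 mm wide; open, the fingers measure 114 mm over their backs; the gripper's body (76 mm by 85 mm) begins 54 mm behind the grasp point. The pads swing forward as they close: fully open they stand 13 mm farther back than shut.
Start: joints at [-1.347, 0.353, 1.633, -0, 1.155, -0.002], TCP at [0.14, -0.609, 0.231] pointing down, gripper open.
Joint ranges: [-2.63, 2.63], [-0.92, 2.1], [0.06, 2.66], [-1.3, 4.44], [0, 2.69], [-3.02, 3.02]. Speed limits (rad/s): [2.22, 2.22, 2.79, 3.14, 3.14, 3.14].

### API

Orientations are given as a unit quaternion [w, x, y, z].
In Python, from bench import * gives the robot as it stands.
- The arm moves only by the tool servo_tool, never from a script. Its argument "commands" is a list of rows, each an object of numbers: "tx", "ty", "tz": the shift along the world's x, y, z in m; "rx", "ry", "rz": the turn, a rotation vector about the world's x, y, z in degrees; "grip": the finger opening in m, from 0 to 0.0854. A call has 1 to 5 rows; each row is the pose to reach, as a shift and turn from the pose commanded when the call began; what a row does not reach only later rows make up. A row lasts 1/10 s, in which the tool goes at most 50 mm and 8.59 degrees, less where a joint would pass 70% of its speed; a pose out of reach is approached as far as the arm can. A call with a gripper value outside its range is refused whole. The fingers move at their own pace and stop on an object; "force" is the grip in N (left out, the last holds). Time passes only in rows, so rows that repeat a pose let the fingers close. It gives the time, the measured TCP pose, the force, the opening and the grip force at its end, in the units of the state.
- observe(): the state, without advancing time (a new reading comes with each control period).
- camera(name): name is "scene" or "top" or "wrist"; returns a dict with "pixels" (400x640x3 uint8, red, green, blue), "camera_matrix" (3x3 intrinsics, pixels), "world_from_camera" (4x4, takes a point from camera to world coordinates); the wrist camera has in their place "hand_eye" (4x4, takes a point from camera to tool coordinates, whose origin is the TCP and whose axes are the flange's). Camera axes: x right, y down, z forward; pixel columns grow to the right and rows downward; lengths in m; the calibration is good to about 2 mm. A picture is of the moment at which its call begins: read the wrist's pose just before it. There is no depth.
- sign_off(): hands the job in; it is judged then, once.
The state is a dict: "time_s": time; "joint_positions": joint angles; "joint_vel": joint speeds; "effort": joint torques, N m; "tool_pos": TCP position; "tool_rot": TCP orientation; "contact_force": force on the tool from outside, world axes, zero at the start; "wrist_torque": the same for the moment, N m; "finger_gap": finger opening in m; "gripper_force": force on a finger pad.
Only numpy, scipy, OpenCV 4.12 (cv2) and the standard library are available. Lean on these libraries where they do the work, as an engineer would, in place of code of your own. Each camera call takes 0.05 s, during which the arm holds its last target. There are 200 camera calls.

### The job

Put the small carton away in the open wooden box. Then lay the box's loose wooden lid into the mouth of the dovetailed way on top, narrow end leading, let go of it, and push it along the way until it wedges tight with its wide end flush with the end of the box. Leave the mug, jars and tin round about where they are.

Things in the scene. Friction and masses are not known exactly. Their poses are not given: they have to be found in the camera images.
- keeper_box: Open box of pale wood, fixed to the worktop, 166 x 166 mm, 110 mm high. Origin on the worktop under the closed lid's middle; x points from the mouth end (at x = -75 mm, roughly nearest the robot) to the far end (x = +91 mm), the way the lid is pushed; z up. Inner floor 6 mm up. The opening between the ledges has half width 45.5 mm - 0.14 x, from x = -67 to +83 mm.
- way (a point): Middle of the dovetailed way on the box, at ledge height, 96 mm over the box's origin; axes as the box. The lid's origin belongs here when closed. The lid lies on ledges at this height; over them rails lean inwards up to 110 mm. Half width between rails at the ledge 61.5 mm - 0.14 x (8 degrees taper each side, narrowing along +x); at the rails' top 4 mm less each side.
- mouth (a point): Middle of the way's open end: 75 mm from the point way against the box's x, 96 mm up (the end wall is only so high here, so the lid passes over it). Laid in place 40 to 65 mm short of closed (56 is good: 3 to 4 mm of room each side) the lid goes straight down between the rails onto the ledges and stays there; nearer in than 36 mm the dovetail holds it down.
- lid: Loose lid of pale wood, 150 mm long (x), 14 mm thick, keystone shaped with bevelled sides, about 0.25 kg. Origin at the middle of its underside; x points to its narrow end; z up. Underside 102 mm wide at the narrow end, 145 mm at the wide end; the top is 4 mm narrower each side. At the start it lies flat on the worktop, top up.
- lid_wide (a point): Middle of the lid's wide end, 75 mm behind its origin, at underside level; flush with the mouth end of the box when closed. Pushed along the box's x the lid slides freely, with under 5 N if pushed near its middle line (waxed sides), until it wedges between the rails at flush and the push rises sharply; press it home with 10 to 20 N, then friction holds it. There is no end stop but the wedging.
- lid_bar (a point): Centre of the top of the lid's wooden grip bar, 42 mm over the lid's underside, straight above its origin. The bar stands across the lid's middle: 22 mm thick (lid's x), 70 mm long (y), 28 mm high. Grip it across its thickness; its back face, 11 mm behind the origin, can be pushed.
- carton: Small teal cardboard carton, 34 mm (x) by 62 mm (y) by 85 mm high (z), standing upright on the worktop at the start, about 0.08 kg. Origin at the centre of its underside. Standing in the box it clears the lid by 5 mm; a good place is 15 mm on the mouth side of the box's origin, its 62 mm side across the box.
- mug: Spotted white mug standing alone at the left, 92 mm body, 93 mm high, handle on its +y side (127 mm over it), a bystander; origin at the centre of its underside.
- hex_jar: Hexagonal glass jar with dark screw lid, 82 x 86 x 103 mm, a bystander; origin at the centre of its underside.
- fish_tin: Low round tin, 76 mm across, 58 mm high, a bystander; origin at the centre of its underside.
- red_jar: Round glass jar with flat screw lid, 71 mm across, 112 mm high, a bystander; origin at the centre of its underside.
Things that resemble listed ones, but are neither listed nor needed, are in the scene too. Of the things that look like the carton, take the one that is farthest from the robot's base at the start.

How it is judged:
On the way, in this order (a step that is already met when the one before it is completed fails the run):
1. the carton is inside the box and let go (x of carton in the frame of keeper_box between -0.07 and 0.085 m and y of carton in the frame of keeper_box between -0.07 and 0.07 m and z of carton in the frame of keeper_box between 0 and 0.06 m and contact force between the fingers and carton below 0.1 N and linear speed of carton below 0.02 m/s), for 0.2 s.
2. the lid lies down in the mouth of the way, narrow end in, well short of home, let go and at rest (y of lid in the frame of keeper_box between -0.012 and 0.012 m and z of lid in the frame of keeper_box between 0.0925 and 0.0995 m and x of lid in the frame of keeper_box between -0.085 and -0.02 m and angle between the x axis of lid and the x axis of keeper_box, either way round below 0.15 rad and angle between the z axis of lid and the z axis of keeper_box, either way round below 0.06 rad and contact force between the fingers and lid below 0.1 N and linear speed of lid below 0.02 m/s), for 0.2 s.
3. the lid is pressed home: within 2.5 mm of flush and wedged against the ways with over 6 N (x of lid in the frame of keeper_box between -0.0025 and 0.005 m and z of lid in the frame of keeper_box between 0.0935 and 0.0985 m and contact force between lid and keeper_box above 6 N), for 0.05 s.
At the end, for the whole second after the job is handed in: The carton is inside the box; the lid lies down in the dovetailed way, wedged with its wide end flush with the mouth end of the box (no more than 2.5 mm out or 5 mm in), square and central (2 mm, 0.02 rad), at rest (x of carton in the frame of keeper_box between -0.07 and 0.085 m and y of carton in the frame of keeper_box between -0.07 and 0.07 m and z of carton in the frame of keeper_box between 0 and 0.06 m and x of lid in the frame of keeper_box between -0.0025 and 0.005 m and y of lid in the frame of keeper_box between -0.002 and 0.002 m and z of lid in the frame of keeper_box between 0.0935 and 0.0985 m and angle between the x axis of lid and the x axis of keeper_box, either way round below 0.02 rad and angle between the z axis of lid and the z axis of keeper_box, either way round below 0.03 rad and linear speed of lid below 0.01 m/s and linear speed of carton below 0.02 m/s); the robot touches nothing.
It fails at once if the mug is knocked over or moved more than 40 mm (distance of mug from where it was at the start of the episode above 0.04 m or angle between mug's own z axis and vertical above 0.5 rad).
It fails at once if the hexagonal jar is knocked over or moved more than 40 mm (distance of hex_jar from where it was at the start of the episode above 0.04 m or angle between hex_jar's own z axis and vertical above 0.5 rad).
It fails at once if the low tin is knocked over or moved more than 40 mm (distance of fish_tin from where it was at the start of the episode above 0.04 m or angle between fish_tin's own z axis and vertical above 0.5 rad).
It fails at once if the jar with the flat screw lid is knocked over or moved more than 40 mm (distance of red_jar from where it was at the start of the episode above 0.04 m or angle between red_jar's own z axis and vertical above 0.5 rad).
It also fails if it takes over 67 s, if anything falls off the work surface, if the arm or the gripper's body presses on something with over 40 N, if the wrist force passes 120 N, or if a joint passes its speed limit or range.

## Working session

There is one attempt and no reset: what is moved stays moved. The work goes in short steps, Python scripts to look and compute and a tool call to move; the robot and the scene stay as the last step left them, time stands still between calls to the robot, and variables do not carry over. Pictures are saved under pics/ and viewed, at most 10 in all, crops included, and the job is handed in when it is done.

Besides the shell and the picture viewer there is one more tool, called after "Emit:" as a command line: name --argument value ..., lists and objects as JSON in quotes. servo_tool: Moves the arm, as the interface text tells. Its arguments: {"type":"object","properties":{"commands":{"type":"array","items":{"type":"object","properties":{"tx":{"type":"number"},"ty":{"type":"number"},"tz":{"type":"number"},"rx":{"type":"number"},"ry":{"type":"number"},"rz":{"type":"number"},"grip":{"type":"number"}}}},"force":{"type":"number"}},"required":["commands"]}

```bash
mkdir -p pics; cat > h.py <<'E'
from bench import *
import numpy as np, cv2
from scipy.spatial.transform import Rotation as R
def ray(c,u,v,z,M=None):
    M=c["world_from_camera"] if M is None else M
    M=np.array(M);K=np.array(c["camera_matrix"])
    d=M[:3,:3]@np.linalg.inv(K)@np.array([u,v,1.]);o=M[:3,3]
    return o+d*(z-o[2])/d[2]
def proj(c,p,M=None):
    M=np.array(c["world_from_camera"] if M is None else M);q=np.linalg.inv(M)@np.append(p,1)
    q=np.array(c["camera_matrix"])@q[:3];return q[:2]/q[2]
def tool():
    s=observe();q=s["tool_rot"];M=np.eye(4);M[:3,:3]=R.from_quat([q[1],q[2],q[3],q[0]]).as_matrix();M[:3,3]=s["tool_pos"];return s,M
def save(c,n): cv2.imwrite("pics/"+n,np.ascontiguousarray(np.array(c["pixels"])[:,:,::-1]))
E
python3 - <<'E'
from h import *
import pickle
s,M=tool();print(s)
d={}
for n in("top","scene"):
    c=camera(n);d[n]=c;print(n,np.round(c["world_from_camera"],3).tolist(),np.round(c["camera_matrix"],1).tolist());save(c,n+"0.png")
pickle.dump(d,open("d0.pkl","wb"))
E
```

```text
{'time_s': 0.0, 'joint_positions': array([-1.34739992e+00,  3.53650864e-01,  1.63414823e+00, -3.75309347e-05,
        1.15516495e+00, -2.40013406e-03]), 'joint_vel': array([ 0.00124513, -0.00077827,  0.00142101, -0.00220215, -0.00037593,
        0.0001625 ]), 'effort': array([ 9.32535731e-04, -6.05252624e+01, -3.42071199e+01,  3.48791605e-05,
        9.49213689e-03, -2.19747608e-05]), 'tool_pos': array([ 0.13981043, -0.60867667,  0.23055394]), 'tool_rot': array([-6.79623022e-04,  9.93632668e-01,  1.12666103e-01, -9.26721358e-05]), 'contact_force': array([ 0.42887294, -0.26664158, -0.11276378]), 'wrist_torque': array([-0.01822934, -0.02548973,  0.02234814]), 'gripper_force': 0.0, 'finger_gap': 0.08529669107124747}
top [[-0.196, -0.917, 0.348, -0.034], [-0.981, 0.182, -0.073, 0.215], [0.003, -0.356, -0.935, 1.491], [0.0, 0.0, 0.0, 1.0]] [[375.4, 0.0, 318.1], [0.0, 375.4, 203.3], [0.0, 0.0, 1.0]]
scene [[0.459, -0.676, 0.576, -0.454], [-0.889, -0.347, 0.3, -0.416], [-0.003, -0.649, -0.76, 1.365], [0.0, 0.0, 0.0, 1.0]] [[422.7, 0.0, 325.2], [0.0, 422.7, 204.3], [0.0, 0.0, 1.0]]
```

View pics/top0.png

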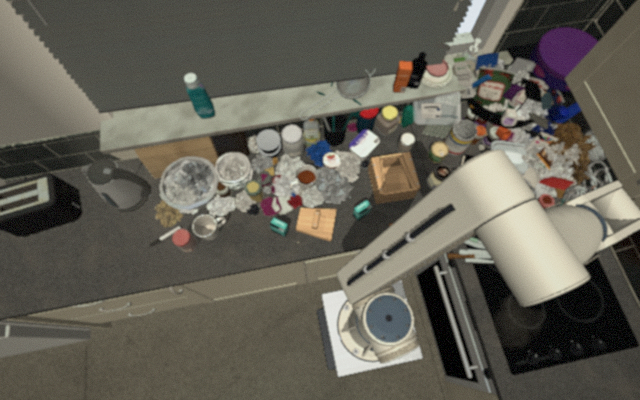

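View pics/scene0.png

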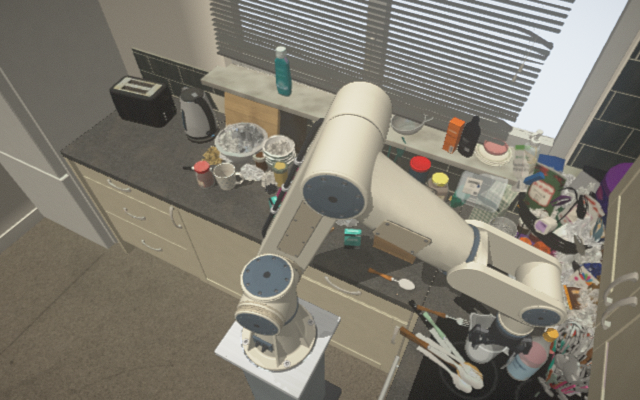

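The top view shows the box at (393,178), the lid at (316,222), and two teal cartons at (278,226) and (362,208). The scene view is largely blocked by the arm. I'll enlarge the top view.

```bash
python3 - <<'E'
from h import *
import pickle
c=pickle.load(open("d0.pkl","rb"))["top"];im=np.array(c["pixels"])[:,:,::-1]
cr=im[140:250,260:430];cv2.imwrite("pics/crop0.png",cv2.resize(cr,None,fx=4.6,fy=4.6,interpolation=cv2.INTER_CUBIC))
print("base px",proj(c,[0,0,0]))
for n,u,v,z in(("cA",278,226,.04),("cB",362,208,.04),("lid",316,222,.014),("box",393,178,.1)):
    p=ray(c,u,v,z);print(n,p.round(3),np.hypot(p[0],p[1]).round(3))
E
```

```text
base px [370.67295618 324.74826007]
cA [0.442 0.28  0.04 ] 0.523
cB [ 0.451 -0.071  0.04 ] 0.456
lid [0.436 0.124 0.014] 0.454
box [ 0.532 -0.214  0.1  ] 0.574
```

View pics/crop0.png

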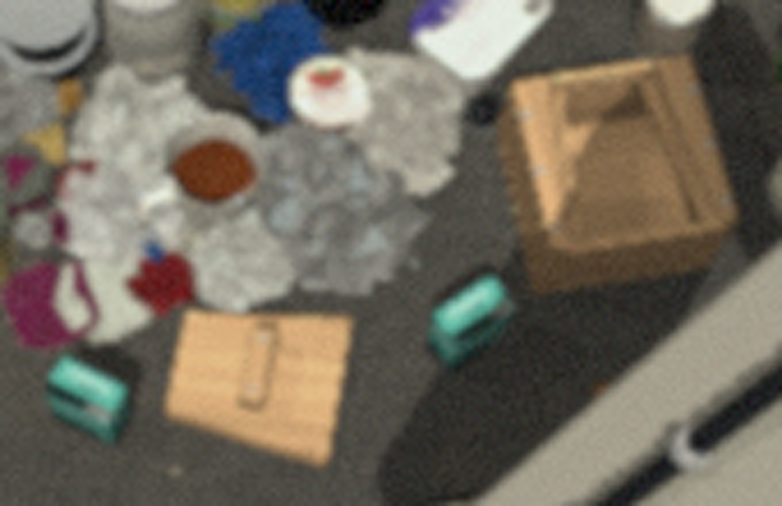

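The crop confirms it. Carton A, far left at (278,226), is farthest from the base at 0.52 m versus 0.456 m. The lid's narrow end points left (about world +y). The box mouth is its lower edge in the image. I'll compute rough poses from corners.

```bash
python3 - <<'E'
from h import *
import pickle
c=pickle.load(open("d0.pkl","rb"))["top"]
f=lambda u,v:(260+u/4.6,140+v/4.6)
def P(n,u,v,z): p=ray(c,*f(u,v),z);print(n,p[:2].round(3));return p
for n,pts,z in(("lid",[(187,312),(352,318),(325,465),(166,412)],.007),("bar",[(250,322),(275,325),(262,408),(240,402)],.042),
 ("boxtop",[(512,85),(690,58),(735,218),(535,255)],.11),("cA top",[(68,352),(132,385),(112,412),(48,392)],.085),
 ("hexjar?",[(215,165)],.1),("pinkmug?",[(40,305)],.09),("redlidjar",[(325,90)],.112)):
    for q in pts:P(n,*q,z)
w=camera("wrist");print(np.round(w["hand_eye"],4).tolist(),np.round(w["camera_matrix"],1).tolist())
E
```

```text
lid [0.513 0.175]
lid [0.478 0.028]
lid [0.347 0.081]
lid [0.423 0.211]
bar [0.48  0.123]
bar [0.472 0.101]
bar [0.399 0.128]
bar [0.408 0.146]
boxtop [ 0.631 -0.147]
boxtop [ 0.626 -0.311]
boxtop [ 0.467 -0.306]
boxtop [ 0.468 -0.126]
cA top [0.468 0.284]
cA top [0.428 0.235]
cA top [0.408 0.256]
cA top [0.436 0.306]
hexjar? [0.61  0.128]
pinkmug? [0.513 0.301]
redlidjar [0.658 0.019]
[[-0.0003, -0.9647, -0.2635, 0.0684], [1.0, -0.0003, 0.0003, 0.0], [-0.0004, -0.2635, 0.9647, -0.1435], [0.0, 0.0, 0.0, 1.0]] [[314.9, 0.0, 320.8], [0.0, 314.9, 199.3], [0.0, 0.0, 1.0]]
```

Emit:
servo_tool --commands '[{"tz":0.05},{"tz":0.1},{"tz":0.13,"tx":0.03,"ty":0.05},{"tz":0.13,"tx":0.05,"ty":0.1},{"tz":0.13,"tx":0.07,"ty":0.15}]'

```text
schema error: expected keys tx, ty, tz, rx, ry, rz, grip
```

Emit:
servo_tool --commands '[{"tx":0,"ty":0,"tz":0.05,"rx":0,"ry":0,"rz":0,"grip":0.085},{"tx":0.02,"ty":0.02,"tz":0.09,"rx":0,"ry":0,"rz":0,"grip":0.085},{"tx":0.05,"ty":0.05,"tz":0.12,"rx":0,"ry":0,"rz":0,"grip":0.085},{"tx":0.08,"ty":0.09,"tz":0.12,"rx":0,"ry":0,"rz":0,"grip":0.085},{"tx":0.11,"ty":0.13,"tz":0.12,"rx":0,"ry":0,"rz":0,"grip":0.085}]' --force 40

```text
time_s: 0.65
tool_pos: [0.2498, -0.4795, 0.3523]
tool_rot: [0.001, 0.994, 0.112, 0.0]
contact_force: [-0.0, 0.2, -0.2]
finger_gap: 0.0847
gripper_force: 0.0
```

Emit:
servo_tool --commands '[{"tx":0.04,"ty":0.03,"tz":0,"rx":0,"ry":0,"rz":0,"grip":0.085},{"tx":0.08,"ty":0.06,"tz":0,"rx":0,"ry":0,"rz":0,"grip":0.085},{"tx":0.12,"ty":0.09,"tz":0,"rx":0,"ry":0,"rz":0,"grip":0.085},{"tx":0.16,"ty":0.12,"tz":0,"rx":0,"ry":0,"rz":0,"grip":0.085},{"tx":0.2,"ty":0.15,"tz":0,"rx":0,"ry":0,"rz":0,"grip":0.085}]'

```text
time_s: 1.15
tool_pos: [0.4502, -0.3288, 0.3513]
tool_rot: [0.0, 0.994, 0.113, -0.0]
contact_force: [0.3, -1.0, -0.2]
finger_gap: 0.085
gripper_force: 0.0
```

Emit:
servo_tool --commands '[{"tx":0.035,"ty":0.03,"tz":0,"rx":0,"ry":0,"rz":-6,"grip":0.085},{"tx":0.07,"ty":0.06,"tz":0,"rx":0,"ry":0,"rz":-12,"grip":0.085},{"tx":0.1,"ty":0.09,"tz":0,"rx":0,"ry":0,"rz":-15,"grip":0.085},{"tx":0.13,"ty":0.12,"tz":0,"rx":0,"ry":0,"rz":-15,"grip":0.085},{"tx":0.13,"ty":0.12,"tz":0,"rx":0,"ry":0,"rz":-15,"grip":0.085}]'

```text
time_s: 1.65
tool_pos: [0.5817, -0.2068, 0.3505]
tool_rot: [-0.001, 1.0, -0.016, 0.0]
contact_force: [0.2, -0.1, -0.9]
finger_gap: 0.085
gripper_force: 0.0
```

```bash
cat > snap.py <<'E'
from h import *
import pickle,sys
n=sys.argv[1];s,M=tool();c=dict(camera("wrist"));c["M"]=M@np.array(c["hand_eye"]);pickle.dump(c,open(n+".pkl","wb"));save(c,n+".png");print(s["tool_pos"].round(4),abs(s["joint_vel"]).max().round(3),s["joint_positions"].round(2))
E
python3 snap.py wbox
```

```text
[ 0.5817 -0.2068  0.3505] 0.067 [-0.34  0.25  1.51  0.    1.38  1.26]
```

Emit:
servo_tool --commands '[{"tx":-0.02,"ty":0.045,"tz":0,"rx":0,"ry":0,"rz":8,"grip":0.085},{"tx":-0.04,"ty":0.09,"tz":0,"rx":0,"ry":0,"rz":16,"grip":0.085},{"tx":-0.06,"ty":0.135,"tz":0,"rx":0,"ry":0,"rz":24,"grip":0.085},{"tx":-0.08,"ty":0.18,"tz":0,"rx":0,"ry":0,"rz":32,"grip":0.085},{"tx":-0.1,"ty":0.225,"tz":0,"rx":0,"ry":0,"rz":40,"grip":0.085}]'

```text
time_s: 2.2
tool_pos: [0.4773, 0.0149, 0.3512]
tool_rot: [0.0, 0.945, 0.327, -0.0]
contact_force: [1.5, 1.3, 1.6]
finger_gap: 0.0852
gripper_force: 0.0
```

Emit:
servo_tool --commands '[{"tx":0,"ty":0.045,"tz":0,"rx":0,"ry":0,"rz":4,"grip":0.085},{"tx":0,"ty":0.09,"tz":0,"rx":0,"ry":0,"rz":8,"grip":0.085},{"tx":0,"ty":0.135,"tz":0,"rx":0,"ry":0,"rz":11,"grip":0.085},{"tx":0,"ty":0.18,"tz":0,"rx":0,"ry":0,"rz":11,"grip":0.085},{"tx":0,"ty":0.19,"tz":0,"rx":0,"ry":0,"rz":11,"grip":0.085}]'

```text
time_s: 2.7
tool_pos: [0.4785, 0.2071, 0.3511]
tool_rot: [-0.0, 0.91, 0.415, 0.0]
contact_force: [0.6, 0.1, -0.2]
finger_gap: 0.0852
gripper_force: 0.0
```

Emit:
servo_tool --commands '[{"tx":0,"ty":0,"tz":0,"rx":0,"ry":0,"rz":0,"grip":0.085}]'

```text
time_s: 2.8
tool_pos: [0.4787, 0.2048, 0.351]
tool_rot: [0.0, 0.91, 0.415, -0.0]
contact_force: [0.1, -1.0, 0.5]
finger_gap: 0.0848
gripper_force: 0.0
```

```bash
python3 snap.py wlid
```

```text
[0.4787 0.2048 0.351 ] 0.044 [ 0.4   0.09  1.7  -0.    1.35  1.12]
```

View pics/wlid.png

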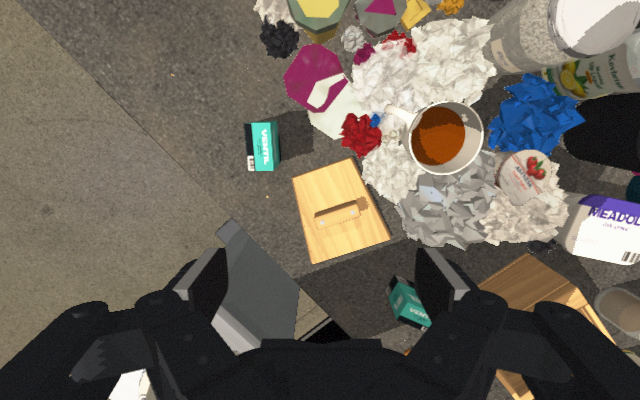

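View pics/wbox.png

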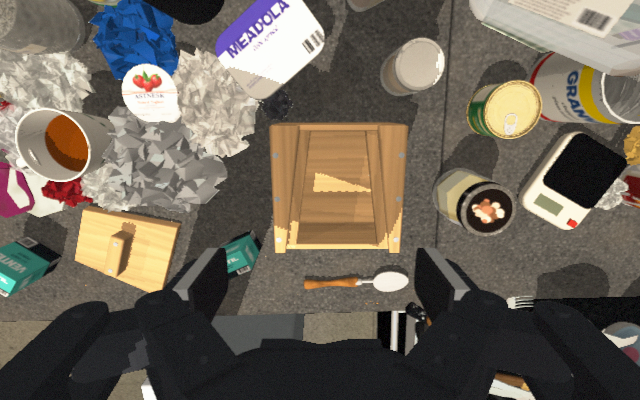

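wlid: carton at about (248–279, 120–172), lid quad (292,180),(350,158),(391,242),(314,264), bar about (315–360, 203–228). wbox: box rim corners at about (271,124),(408,122),(403,250),(274,250). I'll zoom on the carton and lid for exact corners.

```bash
python3 - <<'E'
from h import *
import pickle
c=pickle.load(open("wlid.pkl","rb"));im=np.array(c["pixels"])[:,:,::-1]
a=cv2.resize(im[110:180,235:295],None,fx=8,fy=8,interpolation=cv2.INTER_CUBIC)
cv2.imwrite("pics/cz.png",a)
def quad(m,n):
    cs,_=cv2.findContours(m,cv2.RETR_EXTERNAL,cv2.CHAIN_APPROX_NONE)
    k=max(cs,key=cv2.contourArea);q=cv2.approxPolyDP(k,0.03*cv2.arcLength(k,True),True)[:,0];print(n,q.tolist());return k,q
hsv=cv2.cvtColor(np.ascontiguousarray(im),cv2.COLOR_BGR2HSV)
m=cv2.inRange(hsv,(75,80,60),(100,255,255));m[:,330:]=0;quad(m,"teal")
m=cv2.inRange(hsv,(8,50,60),(28,255,255));m[:150]=0;m[275:]=0;m[:,:285]=0;m[:,395:]=0
k,q=quad(m,"lid")
# subpixel corners: line fits to contour segments
def lines(k,q):
    k=k[:,0].astype(float);L=[];n=len(q)
    for i in range(n):
        a,b=q[i].astype(float),q[(i+1)%n].astype(float);d=b-a;l=np.hypot(*d);t=(k-a)@d/l/l;e=abs((k-a)@np.array([-d[1],d[0]])/l)
        p=k[(t>.12)&(t<.88)&(e<2.5)];v=cv2.fitLine(p.astype(np.float32),cv2.DIST_HUBER,0,.01,.01).ravel();L.append((v[2:],v[:2]))
    out=[]
    for i in range(n):
        (p,d),(r,e)=L[i-1],L[i];t=np.linalg.solve(np.c_[d,-e],r-p);out.append(p+t[0]*d)
    return np.array(out)
cs=lines(k,q);print(cs.round(1).tolist())
for z in(0,.014):
    P=np.array([ray(c,u,v,z,c["M"]) for u,v in cs]);print(z,P[:,:2].round(4).tolist(),np.linalg.norm(P-np.roll(P,-1,0),axis=1).round(4))
print(c["M"][:3,3])
E
```

```text
teal [[276, 121], [245, 123], [251, 124], [255, 170], [273, 170], [279, 162]]
lid [[292, 155], [311, 264], [389, 241], [348, 150]]
[[289.70001220703125, 156.39999389648438], [309.79998779296875, 265.29998779296875], [391.6000061035156, 238.60000610351562], [349.0, 149.89999389648438]]
0 [[0.4444, 0.2379], [0.3437, 0.0763], [0.4804, 0.0229], [0.5211, 0.1846]] [0.1904 0.1468 0.1667 0.0934]
0.014 [[0.4467, 0.2384], [0.3488, 0.0814], [0.4817, 0.0295], [0.5212, 0.1866]] [0.185  0.1427 0.162  0.0908]
[0.52403284 0.2557693  0.49440653]
```

View pics/cz.png

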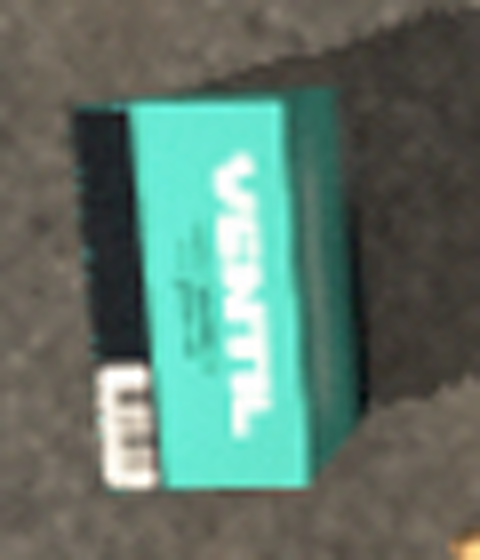

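The carton's top-face corners in the crop are (75,105),(288,97),(310,487),(105,488). Next: carton pose and a box zoom.

```bash
python3 - <<'E'
from h import *
import pickle
c=pickle.load(open("wlid.pkl","rb"))
P=np.array([ray(c,235+(u+.5)/8-.5,110+(v+.5)/8-.5,.085,c["M"]) for u,v in[(75,105),(288,97),(310,487),(105,488)]])
print("carton",P[:,:2].round(4).tolist(),np.linalg.norm(P-np.roll(P,-1,0),axis=1).round(4),P.mean(0).round(4))
l=P[0]+P[1]-P[2]-P[3];print("long yaw",np.degrees(np.arctan2(l[1],l[0])))
a=cv2.resize(np.array(c["pixels"])[:,:,::-1][145:275,285:400],None,fx=4.5,fy=4.5,interpolation=cv2.INTER_CUBIC)
d=pickle.load(open("wbox.pkl","rb"));b=cv2.resize(np.array(d["pixels"])[:,:,::-1][115:262,262:418],None,fx=4,fy=4,interpolation=cv2.INTER_CUBIC)
print(a.shape,b.shape);cv2.imwrite("pics/bz.png",b)
h=a.shape[0];a=cv2.resize(a,None,fx=.33,fy=.33)
E
```

```text
carton [[0.4432, 0.3102], [0.4694, 0.289], [0.4294, 0.2414], [0.4038, 0.2634]] [0.0337 0.0623 0.0337 0.0612] [0.4364 0.276  0.085 ]
long yaw 49.935326482114654
(585, 518, 3) (588, 624, 3)
```

View pics/bz.png

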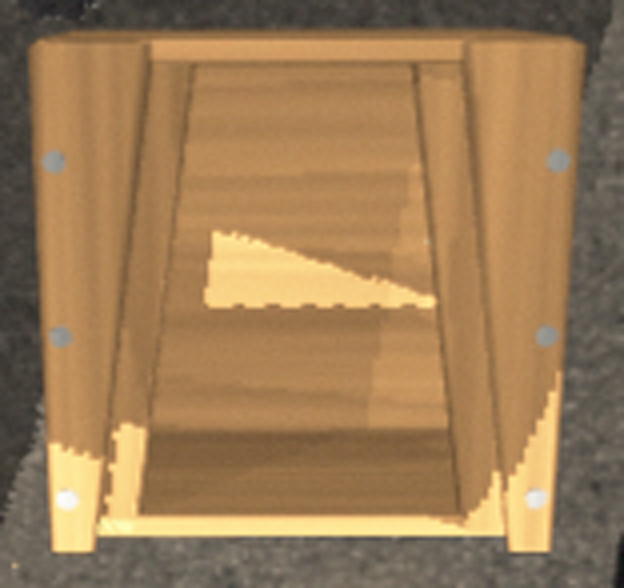

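The box zoom shows the rails' outer mouth corners at (51,552),(551,552), the inner ones at (95,552),(508,552), and the outer far corners at (33,42),(583,42).

```bash
python3 - <<'E'
from h import *
import pickle
d=pickle.load(open("wbox.pkl","rb"))
f=lambda u,v,z:ray(d,262+(u+.5)/4-.5,115+(v+.5)/4-.5,z,d["M"])
px=[(51,552),(551,552),(95,552),(508,552),(33,42),(583,42)]
P=np.array([f(u,v,.11) for u,v in px])[:,:2]
B=np.array([(-75,83),(-75,-83),(-75,68),(-75,-68),(91,83),(91,-83)])/1000.
Pm,Bm=P.mean(0),B.mean(0);H=(B-Bm).T@(P-Pm);U,S,V=np.linalg.svd(H);r=V.T@U.T;t=Pm-r@Bm
print(P.round(4).tolist(),"yaw",np.degrees(np.arctan2(r[1,0],r[0,0])),"org",t.round(4));print(((B@r.T+t)-P).round(4).tolist())
print("target carton",r@[-.015,0]+t)
# lid bar: top face by rays
c=pickle.load(open("wlid.pkl","rb"));g=np.array(c["pixels"])[195:235,308:368].astype(int)
h=cv2.cvtColor(np.array(c["pixels"]),cv2.COLOR_RGB2GRAY)
cv2.imwrite("pics/lz.png",cv2.resize(np.array(c["pixels"])[:,:,::-1][150:270,285:400],None,fx=4.5,fy=4.5,interpolation=cv2.INTER_CUBIC))
E
```

```text
[[0.4741, -0.141], [0.4689, -0.3065], [0.4736, -0.1555], [0.4693, -0.2923], [0.6386, -0.1473], [0.6333, -0.3105]] yaw -1.8008721674749713 org [ 0.546  -0.2261]
[[-0.0005, 0.0001], [-0.0005, -0.0002], [-0.0005, -0.0003], [-0.0005, 0.0005], [0.0009, 0.0013], [0.001, -0.0014]]
target carton [ 0.53096234 -0.22567132]
```

View pics/lz.png

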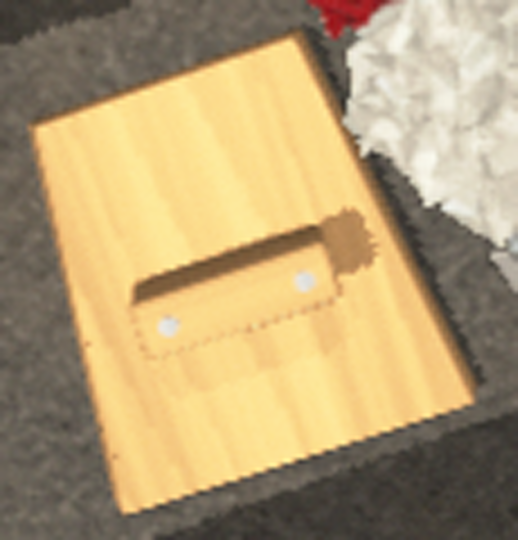

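Emit:
servo_tool --commands '[{"tx":-0.02,"ty":0.035,"tz":0,"rx":0,"ry":0,"rz":1,"grip":0.07},{"tx":-0.042,"ty":0.071,"tz":-0.02,"rx":0,"ry":0,"rz":1,"grip":0.07},{"tx":-0.042,"ty":0.071,"tz":-0.07,"rx":0,"ry":0,"rz":1,"grip":0.07},{"tx":-0.042,"ty":0.071,"tz":-0.12,"rx":0,"ry":0,"rz":1,"grip":0.07},{"tx":-0.042,"ty":0.071,"tz":-0.17,"rx":0,"ry":0,"rz":1,"grip":0.07}]'

```text
time_s: 3.35
tool_pos: [0.4373, 0.2737, 0.1802]
tool_rot: [0.0, 0.907, 0.422, 0.001]
contact_force: [1.0, -0.0, -0.0]
finger_gap: 0.07
gripper_force: 0.0
```

Emit:
servo_tool --commands '[{"tx":0,"ty":0,"tz":-0.04,"rx":0,"ry":0,"rz":0,"grip":0.07},{"tx":0,"ty":0,"tz":-0.06,"rx":0,"ry":0,"rz":0,"grip":0.07},{"tx":0,"ty":0,"tz":-0.06,"rx":0,"ry":0,"rz":0,"grip":0.07}]'

```text
time_s: 3.65
tool_pos: [0.4356, 0.2724, 0.1187]
tool_rot: [0.001, 0.907, 0.421, -0.003]
contact_force: [-0.4, -0.4, 0.9]
finger_gap: 0.0704
gripper_force: 0.0
```

```bash
python3 - <<'E'
from h import *
import pickle
c=pickle.load(open("wlid.pkl","rb"))
f=lambda u,v,z:ray(c,285+(u+.5)/4.5-.5,150+(v+.5)/4.5-.5,z,c["M"])[:2]
N1,N2,W2,W1=[f(*p,.014) for p in[(35,128),(298,38),(475,402),(127,513)]]
print(np.round([N1,N2,W2,W1],4).tolist(),[np.hypot(*(a-b)).round(4) for a,b in((N1,N2),(N2,W2),(W2,W1),(W1,N1))])
n,w=(N1+N2)/2,(W1+W2)/2;print("lid c",(n+w)/2,"len",np.hypot(*(n-w)),"yaw",np.degrees(np.arctan2(*(n-w)[::-1])))
a,b=f(168,326,.042),f(305,281,.042);print("screws",a,b,"mid",(a+b)/2,"bar yaw",np.degrees(np.arctan2(*(b-a)[::-1])))
print(tool()[0]["tool_pos"],R.from_matrix(tool()[1][:3,:3]).as_euler("ZYX",degrees=True))
E
```

```text
[[0.4271, 0.2107], [0.5154, 0.1752], [0.4796, 0.0305], [0.3546, 0.0803]] [np.float64(0.0952), np.float64(0.149), np.float64(0.1346), np.float64(0.1492)]
lid c [0.44417104 0.12419717] len 0.14782003107747504 yaw 68.50591336945999
screws [0.42076764 0.13356158] [0.46583226 0.1155129 ] mid [0.44329995 0.12453724] bar yaw -21.826420094663952
[0.43556342 0.27240306 0.11870184] [  49.8285138     0.32916418 -179.9217769 ]
```

Emit:
servo_tool --commands '[{"tx":0.001,"ty":0.003,"tz":-0.04,"rx":0,"ry":0,"rz":0,"grip":0.07},{"tx":0.001,"ty":0.003,"tz":-0.077,"rx":0,"ry":0,"rz":0,"grip":0.07},{"tx":0.001,"ty":0.003,"tz":-0.077,"rx":0,"ry":0,"rz":0,"grip":0.07},{"tx":0.001,"ty":0.003,"tz":-0.077,"rx":0,"ry":0,"rz":0,"grip":0.02},{"tx":0.001,"ty":0.003,"tz":-0.077,"rx":0,"ry":0,"rz":0,"grip":0.02}]' --force 30

```text
time_s: 4.15
tool_pos: [0.4396, 0.279, 0.0467]
tool_rot: [-0.0, 0.907, 0.422, 0.002]
contact_force: [0.5, 0.0, -0.5]
finger_gap: 0.0415
gripper_force: 0.0
```

Emit:
servo_tool --commands '[{"tx":0,"ty":0,"tz":0,"rx":0,"ry":0,"rz":0,"grip":0.02},{"tx":0,"ty":0,"tz":0,"rx":0,"ry":0,"rz":0,"grip":0.02},{"tx":0,"ty":0,"tz":0,"rx":0,"ry":0,"rz":0,"grip":0.02}]'

```text
time_s: 4.45
tool_pos: [0.4394, 0.2792, 0.0465]
tool_rot: [-0.0, 0.906, 0.422, 0.002]
contact_force: [-1.3, -3.0, 9.6]
finger_gap: 0.0336
gripper_force: 37.6
```

Emit:
servo_tool --commands '[{"tx":0,"ty":0,"tz":0.05,"rx":0,"ry":0,"rz":0,"grip":0.02},{"tx":0,"ty":0,"tz":0.1,"rx":0,"ry":0,"rz":0,"grip":0.02},{"tx":0,"ty":0,"tz":0.15,"rx":0,"ry":0,"rz":0,"grip":0.02},{"tx":0.01,"ty":-0.04,"tz":0.17,"rx":0,"ry":0,"rz":4,"grip":0.02},{"tx":0.02,"ty":-0.08,"tz":0.17,"rx":0,"ry":0,"rz":8,"grip":0.02}]'

```text
time_s: 4.95
tool_pos: [0.4603, 0.1993, 0.2195]
tool_rot: [0.0, 0.874, 0.487, 0.004]
contact_force: [0.3, -0.2, -1.4]
finger_gap: 0.0335
gripper_force: 36.5
```

Emit:
servo_tool --commands '[{"tx":0.01,"ty":-0.045,"tz":0,"rx":0,"ry":0,"rz":4,"grip":0.02},{"tx":0.02,"ty":-0.09,"tz":0,"rx":0,"ry":0,"rz":8,"grip":0.02},{"tx":0.03,"ty":-0.135,"tz":0,"rx":0,"ry":0,"rz":12,"grip":0.02},{"tx":0.04,"ty":-0.18,"tz":0,"rx":0,"ry":0,"rz":16,"grip":0.02},{"tx":0.05,"ty":-0.22,"tz":0,"rx":0,"ry":0,"rz":20,"grip":0.02}]'

```text
time_s: 5.45
tool_pos: [0.5082, -0.0236, 0.2158]
tool_rot: [0.001, 0.777, 0.63, 0.001]
contact_force: [0.8, 0.5, -0.5]
finger_gap: 0.0336
gripper_force: 36.5
```

Emit:
servo_tool --commands '[{"tx":0.005,"ty":-0.045,"tz":0,"rx":0,"ry":0,"rz":4,"grip":0.02},{"tx":0.01,"ty":-0.09,"tz":0,"rx":0,"ry":0,"rz":8,"grip":0.02},{"tx":0.015,"ty":-0.135,"tz":0,"rx":0,"ry":0,"rz":10,"grip":0.02},{"tx":0.021,"ty":-0.18,"tz":0,"rx":0,"ry":0,"rz":10.4,"grip":0.02},{"tx":0.021,"ty":-0.2,"tz":0,"rx":0,"ry":0,"rz":10.4,"grip":0.02}]'

```text
time_s: 5.95
tool_pos: [0.5295, -0.2251, 0.2158]
tool_rot: [0.002, 0.718, 0.696, 0.0]
contact_force: [-0.3, 0.7, -1.0]
finger_gap: 0.0338
gripper_force: 36.5
```

Emit:
servo_tool --commands '[{"tx":0,"ty":0,"tz":0,"rx":0,"ry":0,"rz":0,"grip":0.02},{"tx":0,"ty":0,"tz":0,"rx":0,"ry":0,"rz":0,"grip":0.02}]'

```text
time_s: 6.15
tool_pos: [0.5288, -0.2214, 0.215]
tool_rot: [0.0, 0.718, 0.696, 0.0]
contact_force: [0.3, 0.2, 0.0]
finger_gap: 0.0337
gripper_force: 36.5
```

```bash
python3 snap.py wc; python3 -c "
from h import *
s,M=tool();print(s['finger_gap'],R.from_matrix(M[:3,:3]).as_euler('ZYX',degrees=True),s['contact_force'])"
```

```text
[ 0.5288 -0.2214  0.215 ] 0.025 [-0.4   0.29  1.76  0.    1.09 -0.37]
0.03371499287440133 [ 8.83313458e+01 -1.47188153e-02  1.79975585e+02] [-0.81919294 -0.52909481 -0.37205394]
```

Emit:
servo_tool --commands '[{"tx":0.002,"ty":0,"tz":-0.04,"rx":0,"ry":0,"rz":0,"grip":0.02},{"tx":0.002,"ty":0,"tz":-0.08,"rx":0,"ry":0,"rz":0,"grip":0.02},{"tx":0.002,"ty":0,"tz":-0.12,"rx":0,"ry":0,"rz":0,"grip":0.02},{"tx":0.002,"ty":0,"tz":-0.15,"rx":0,"ry":0,"rz":0,"grip":0.02},{"tx":0.002,"ty":0,"tz":-0.158,"rx":0,"ry":0,"rz":0,"grip":0.02}]'

```text
time_s: 6.7
tool_pos: [0.529, -0.2191, 0.0536]
tool_rot: [-0.002, 0.717, 0.697, -0.001]
contact_force: [0.1, 0.1, -0.6]
finger_gap: 0.0336
gripper_force: 36.5
```

Emit:
servo_tool --commands '[{"tx":0,"ty":0,"tz":-0.002,"rx":0,"ry":0,"rz":0,"grip":0.02},{"tx":0,"ty":0,"tz":-0.002,"rx":0,"ry":0,"rz":0,"grip":0.02}]'

```text
time_s: 6.9
tool_pos: [0.5319, -0.2212, 0.0556]
tool_rot: [0.001, 0.717, 0.697, 0.0]
contact_force: [0.1, 0.1, -0.5]
finger_gap: 0.0337
gripper_force: 36.5
```

Emit:
servo_tool --commands '[{"tx":0,"ty":0,"tz":-0.001,"rx":0,"ry":0,"rz":0,"grip":0.02},{"tx":0,"ty":0,"tz":-0.002,"rx":0,"ry":0,"rz":0,"grip":0.05},{"tx":0,"ty":0,"tz":-0.002,"rx":0,"ry":0,"rz":0,"grip":0.05},{"tx":0,"ty":0,"tz":-0.002,"rx":0,"ry":0,"rz":0,"grip":0.05}]'

```text
time_s: 7.3
tool_pos: [0.5312, -0.2216, 0.0528]
tool_rot: [0.0, 0.717, 0.697, 0.0]
contact_force: [0.5, -0.2, -0.8]
finger_gap: 0.0498
gripper_force: 0.0
```

Emit:
servo_tool --commands '[{"tx":0,"ty":0,"tz":0.03,"rx":0,"ry":0,"rz":0,"grip":0.05},{"tx":0,"ty":0,"tz":0.07,"rx":0,"ry":0,"rz":0,"grip":0.05},{"tx":0,"ty":0,"tz":0.12,"rx":0,"ry":0,"rz":0,"grip":0.05},{"tx":0,"ty":0,"tz":0.17,"rx":0,"ry":0,"rz":0,"grip":0.05},{"tx":-0.01,"ty":0.04,"tz":0.19,"rx":0,"ry":0,"rz":0,"grip":0.05}]'

```text
time_s: 7.8
tool_pos: [0.5242, -0.1847, 0.2478]
tool_rot: [0.004, 0.718, 0.696, 0.002]
contact_force: [1.0, 0.3, 0.1]
finger_gap: 0.0498
gripper_force: 0.0
```

```bash
python3 snap.py wc2; python3 - <<'E'
from h import *
import pickle
c=pickle.load(open("wc2.pkl","rb"));im=np.array(c["pixels"])[:,:,::-1]
b=np.array([.546,-.2261,.1]);u,v=proj(c,b,c["M"]).astype(int);print(u,v)
hsv=cv2.cvtColor(np.ascontiguousarray(im),cv2.COLOR_BGR2HSV);m=cv2.inRange(hsv,(75,80,60),(100,255,255))
cs,_=cv2.findContours(m,cv2.RETR_EXTERNAL,cv2.CHAIN_APPROX_NONE)
for k in cs:
    if cv2.contourArea(k)>150:
        r=cv2.minAreaRect(k);print(r,ray(c,*r[0],.091,c["M"]).round(3))
E
```

```text
[ 0.5242 -0.1847  0.2478] 0.649 [-0.34  0.22  1.77 -0.    1.14 -0.31]
341 226
((577.4967041015625, 317.6476745605469), (121.81978607177734, 48.17083740234375), 34.99201965332031) [ 0.808 -0.347  0.091]
((329.0, 217.5), (69.0, 32.0), 90.0) [ 0.534 -0.22   0.091]
((616.0, 156.5), (59.0, 46.0), 90.0) [ 0.812 -0.168  0.091]
((226.19210815429688, 56.62972640991211), (86.59626007080078, 42.58066940307617), 64.29004669189453) [ 0.448 -0.068  0.091]
```

Emit:
servo_tool --commands '[{"tx":-0.01,"ty":0.035,"tz":0,"rx":0,"ry":0,"rz":7,"grip":0.05},{"tx":-0.02,"ty":0.07,"tz":0,"rx":0,"ry":0,"rz":14,"grip":0.05},{"tx":-0.03,"ty":0.105,"tz":0,"rx":0,"ry":0,"rz":21,"grip":0.05},{"tx":-0.04,"ty":0.14,"tz":0,"rx":0,"ry":0,"rz":28,"grip":0.05},{"tx":-0.05,"ty":0.175,"tz":0,"rx":0,"ry":0,"rz":35,"grip":0.05}]'

```text
time_s: 8.35
tool_pos: [0.4701, -0.0052, 0.2422]
tool_rot: [-0.0, 0.472, 0.881, 0.0]
contact_force: [0.6, 0.2, -0.2]
finger_gap: 0.0498
gripper_force: 0.0
```

Emit:
servo_tool --commands '[{"tx":-0.01,"ty":0.035,"tz":0,"rx":0,"ry":0,"rz":7,"grip":0.05},{"tx":-0.015,"ty":0.07,"tz":0,"rx":0,"ry":0,"rz":14,"grip":0.05},{"tx":-0.02,"ty":0.105,"tz":-0.02,"rx":0,"ry":0,"rz":21,"grip":0.05},{"tx":-0.025,"ty":0.13,"tz":-0.04,"rx":0,"ry":0,"rz":28,"grip":0.05},{"tx":-0.028,"ty":0.132,"tz":-0.06,"rx":0,"ry":0,"rz":35,"grip":0.05}]'

```text
time_s: 8.85
tool_pos: [0.4425, 0.1279, 0.1817]
tool_rot: [0.0, 0.184, 0.983, 0.0]
contact_force: [-0.2, -0.6, 0.3]
finger_gap: 0.0496
gripper_force: 0.0
```

Emit:
servo_tool --commands '[{"tx":0,"ty":0,"tz":0,"rx":0,"ry":0,"rz":0,"grip":0.05},{"tx":0,"ty":0,"tz":0,"rx":0,"ry":0,"rz":0,"grip":0.05}]'

```text
time_s: 9.05
tool_pos: [0.4429, 0.1254, 0.1824]
tool_rot: [-0.0, 0.19, 0.982, -0.0]
contact_force: [-0.1, -0.4, 0.7]
finger_gap: 0.0499
gripper_force: 0.0
```

```bash
python3 snap.py wl2; python3 -c "
from h import *
s,M=tool();print(s['tool_pos'],R.from_matrix(M[:3,:3]).as_euler('ZYX',degrees=True))"
```

```text
[0.4429 0.1254 0.1824] 0.021 [ 0.27  0.16  2.02 -0.    0.96 -0.92]
[0.44347446 0.12532721 0.18298035] [1.58131055e+02 3.06964050e-02 1.79983544e+02]
```

View pics/wl2.png

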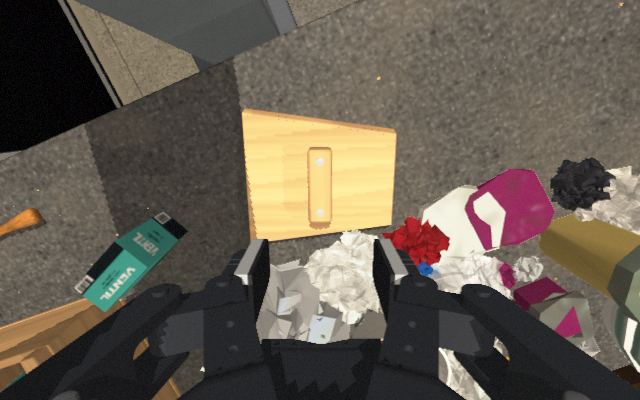

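The bar lies square to the fingers, with screws at (320,161) and (320,212), centred on the tool's x line. Descending to grip it.

Emit:
servo_tool --commands '[{"tx":0,"ty":-0.001,"tz":-0.05,"rx":0,"ry":0,"rz":0,"grip":0.05},{"tx":0,"ty":-0.001,"tz":-0.1,"rx":0,"ry":0,"rz":0,"grip":0.05},{"tx":0,"ty":-0.001,"tz":-0.14,"rx":0,"ry":0,"rz":0,"grip":0.05},{"tx":0,"ty":-0.001,"tz":-0.155,"rx":0,"ry":0,"rz":0,"grip":0.05},{"tx":0,"ty":-0.001,"tz":-0.162,"rx":0,"ry":0,"rz":0,"grip":0.05}]'

```text
time_s: 9.6
tool_pos: [0.4431, 0.1239, 0.0194]
tool_rot: [-0.001, 0.19, 0.982, -0.0]
contact_force: [0.0, 0.1, -0.1]
finger_gap: 0.0504
gripper_force: 0.0
```

Emit:
servo_tool --commands '[{"tx":0,"ty":0,"tz":0,"rx":0,"ry":0,"rz":0,"grip":0.05},{"tx":0,"ty":0,"tz":0,"rx":0,"ry":0,"rz":0,"grip":0.01},{"tx":0,"ty":0,"tz":0,"rx":0,"ry":0,"rz":0,"grip":0.01},{"tx":0,"ty":0,"tz":0,"rx":0,"ry":0,"rz":0,"grip":0.01},{"tx":0,"ty":0,"tz":0,"rx":0,"ry":0,"rz":0,"grip":0.01}]' --force 60

```text
time_s: 10.1
tool_pos: [0.4442, 0.1248, 0.0219]
tool_rot: [0.001, 0.188, 0.982, 0.001]
contact_force: [-0.5, -1.8, 8.1]
finger_gap: 0.0206
gripper_force: 59.4
```

Emit:
servo_tool --commands '[{"tx":0,"ty":0,"tz":0.01,"rx":0,"ry":0,"rz":0,"grip":0.01},{"tx":0,"ty":0,"tz":0.03,"rx":0,"ry":0,"rz":0,"grip":0.01},{"tx":0,"ty":0,"tz":0.03,"rx":0,"ry":0,"rz":0,"grip":0.01}]'

```text
time_s: 10.4
tool_pos: [0.4446, 0.1251, 0.0528]
tool_rot: [0.002, 0.188, 0.982, 0.001]
contact_force: [0.3, -0.7, -1.5]
finger_gap: 0.021
gripper_force: 59.3
```

Emit:
servo_tool --commands '[{"tx":0,"ty":0,"tz":0.05,"rx":0,"ry":0,"rz":0,"grip":0.01},{"tx":0,"ty":0,"tz":0.1,"rx":0,"ry":0,"rz":0,"grip":0.01},{"tx":0,"ty":0,"tz":0.14,"rx":0,"ry":0,"rz":0,"grip":0.01},{"tx":0,"ty":-0.02,"tz":0.165,"rx":0,"ry":0,"rz":-5,"grip":0.01},{"tx":0.005,"ty":-0.05,"tz":0.17,"rx":0,"ry":0,"rz":-10,"grip":0.01}]'

```text
time_s: 10.9
tool_pos: [0.4493, 0.0752, 0.2236]
tool_rot: [0.003, 0.273, 0.962, 0.001]
contact_force: [-0.1, 0.4, -2.9]
finger_gap: 0.0208
gripper_force: 60.1
```

Emit:
servo_tool --commands '[{"tx":0.004,"ty":-0.03,"tz":0,"rx":0,"ry":0,"rz":-6,"grip":0.01},{"tx":0.008,"ty":-0.06,"tz":0,"rx":0,"ry":0,"rz":-12,"grip":0.01},{"tx":0.012,"ty":-0.09,"tz":0,"rx":0,"ry":0,"rz":-18,"grip":0.01},{"tx":0.016,"ty":-0.12,"tz":0,"rx":0,"ry":0,"rz":-24,"grip":0.01},{"tx":0.02,"ty":-0.15,"tz":0,"rx":0,"ry":0,"rz":-30,"grip":0.01}]'

```text
time_s: 11.4
tool_pos: [0.4677, -0.0766, 0.2201]
tool_rot: [0.0, 0.514, 0.858, 0.0]
contact_force: [0.9, -0.7, -2.3]
finger_gap: 0.0207
gripper_force: 60.0
```

Emit:
servo_tool --commands '[{"tx":0.004,"ty":-0.03,"tz":0,"rx":0,"ry":0,"rz":-6,"grip":0.01},{"tx":0.008,"ty":-0.06,"tz":0,"rx":0,"ry":0,"rz":-12,"grip":0.01},{"tx":0.012,"ty":-0.09,"tz":0,"rx":0,"ry":0,"rz":-18,"grip":0.01},{"tx":0.016,"ty":-0.12,"tz":0,"rx":0,"ry":0,"rz":-24,"grip":0.01},{"tx":0.02,"ty":-0.149,"tz":0,"rx":0,"ry":0,"rz":-30.1,"grip":0.01}]'

```text
time_s: 11.9
tool_pos: [0.4877, -0.2256, 0.22]
tool_rot: [-0.0, 0.719, 0.694, 0.0]
contact_force: [-0.2, 0.3, -2.6]
finger_gap: 0.0206
gripper_force: 60.0
```

Emit:
servo_tool --commands '[{"tx":0,"ty":0,"tz":0,"rx":0,"ry":0,"rz":0,"grip":0.01},{"tx":0,"ty":0,"tz":0,"rx":0,"ry":0,"rz":0,"grip":0.01}]'

```text
time_s: 12.1
tool_pos: [0.4875, -0.2246, 0.2198]
tool_rot: [-0.0, 0.718, 0.696, -0.0]
contact_force: [0.4, -0.9, -2.4]
finger_gap: 0.0212
gripper_force: 60.0
```

```bash
python3 snap.py wm; python3 - <<'E'
from h import *
X=[tool() for _ in range(1)]
print([x[0]['tool_pos'].round(4) for x in X],R.from_matrix(X[0][1][:3,:3]).as_euler('ZYX',degrees=True))
import pickle
c=pickle.load(open("wm.pkl","rb"))
print(proj(c,[.546,-.2261,.11],c["M"]))
E
```

```text
[ 0.4875 -0.2246  0.2198] 0.023 [-0.43  0.23  1.83  0.    1.08 -0.4 ]
[array([ 0.4875, -0.2239,  0.2198])] [ 8.82806153e+01 -4.04427604e-02 -1.79953460e+02]
[389.17332382 196.45572933]
```

View pics/wm.png

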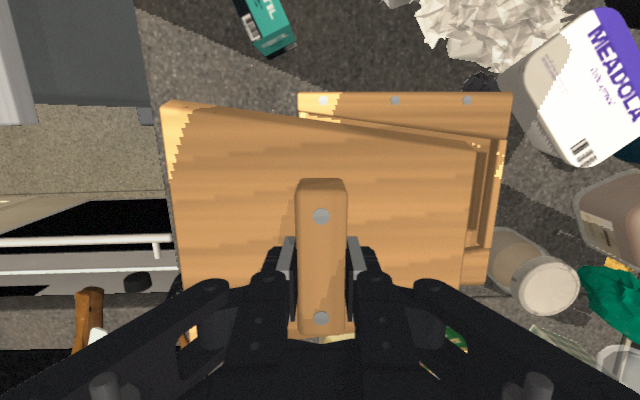

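The lid is held level with its narrow end toward the box's far end. The bar screws are at (321,216) and (321,318), and the rail's outer edge is near row 93. Next I check the lateral offset of the lid against the box numerically.

```bash
python3 - <<'E'
from h import *
import pickle
c=pickle.load(open("wm.pkl","rb"));g=cv2.GaussianBlur(cv2.cvtColor(np.array(c["pixels"]),cv2.COLOR_RGB2GRAY),(5,1),0)
for u in(230,260,290,330,360,400,440,460):print(u,"88:",g[88:160,u].tolist())
h=cv2.cvtColor(np.array(c["pixels"]),cv2.COLOR_RGB2HSV);m=((h[...,1]<70)&(h[...,2]>90)).astype(np.uint8)
for b in((208,226,310,332),(310,328,310,332),(92,110,315,332),(92,110,385,405),(92,110,458,476)):
    y,x=np.nonzero(m[b[0]:b[1],b[2]:b[3]]);print("screw",len(y),(x.mean()+b[2]).round(1),(y.mean()+b[0]).round(1))
E
```

```text
230 88: [108, 106, 104, 104, 104, 101, 102, 99, 97, 103, 105, 107, 106, 101, 98, 93, 94, 93, 90, 96, 108, 106, 106, 107, 109, 110, 113, 117, 124, 131, 138, 141, 142, 143, 141, 146, 146, 147, 148, 150, 150, 153, 153, 155, 154, 153, 154, 153, 150, 152, 152, 148, 148, 148, 148, 147, 147, 147, 146, 146, 147, 146, 145, 143, 139, 137, 136, 138, 140, 140, 142, 144]
260 88: [84, 84, 85, 87, 93, 91, 92, 88, 89, 92, 97, 100, 99, 98, 97, 95, 96, 93, 92, 96, 100, 104, 105, 109, 113, 111, 110, 112, 113, 112, 111, 114, 125, 132, 139, 146, 147, 148, 150, 151, 152, 153, 155, 156, 154, 153, 154, 154, 153, 152, 152, 150, 150, 149, 149, 148, 148, 147, 146, 146, 148, 146, 147, 142, 139, 139, 136, 138, 139, 141, 144, 143]
290 88: [100, 96, 99, 107, 114, 116, 119, 113, 108, 108, 113, 119, 120, 123, 113, 106, 106, 107, 110, 108, 110, 117, 119, 112, 105, 100, 94, 100, 112, 113, 115, 116, 115, 116, 117, 117, 126, 139, 144, 151, 154, 155, 155, 156, 156, 154, 154, 153, 152, 152, 151, 151, 150, 150, 146, 148, 147, 145, 143, 138, 137, 137, 135, 136, 137, 137, 138, 141, 141, 144, 145, 146]
330 88: [74, 72, 72, 93
[... 1205 characters left out ...]
, 138, 139, 140, 144, 148, 149, 150, 149, 147, 142, 140, 137, 136, 133, 125, 117, 106, 100, 121, 136, 135, 132, 132, 126, 109, 109, 108, 108, 106, 107, 106, 113, 123, 135, 143, 144, 143, 144, 145, 145, 146, 147, 150, 152, 151, 150]
460 88: [64, 62, 85, 92, 124, 132, 140, 149, 154, 158, 156, 156, 154, 153, 155, 158, 158, 156, 153, 148, 149, 149, 148, 145, 141, 138, 138, 140, 139, 144, 148, 149, 149, 150, 148, 143, 141, 139, 138, 139, 139, 142, 135, 121, 107, 96, 96, 122, 134, 135, 139, 137, 125, 110, 113, 112, 110, 109, 110, 109, 114, 127, 139, 145, 146, 145, 147, 146, 149, 150, 153, 151]
screw 220 320.8 216.1
screw 170 320.9 317.6
screw 76 322.7 100.1
screw 67 394.9 100.0
screw 64 466.8 99.8
```

```bash
python3 - <<'E'
from h import *
import pickle
c=pickle.load(open("wm.pkl","rb"));E=np.array(c["hand_eye"]);K=np.linalg.inv(c["camera_matrix"])
def T(u,v,tz):
    d=E[:3,:3]@K@[u,v,1];return (E[:3,3]+d*(tz-E[2,3])/d[2])[:2]
for t in(.019,.021):
    print("bot",[round(1000*(p[0]-(.06175-.1433*p[1])),1) for p in[T(u,v,t) for u,v in((330,121.7),(400,131.5),(440,137.5),(460,140.3))]],
    "top",[round(1000*(p[0]-(.05775-.1433*p[1])),1) for p in[T(u,v,t-.014) for u,v in((230,116),(260,120),(330,130),(400,140.3),(440,146),(460,148.7))]],
    "bar",[(1000*T(u,v,t-.042)).round(1).tolist() for u,v in((320.8,216.1),(320.9,317.6))], "narrow end",(1000*T(473,160,t)).round(1), (1000*T(473,160,t-.014)).round(1))
h=.2198-.11
yc=[T(u,91.8,h) for u in(330,360,400,440,460)];print("outer",[(1000*(p[0]-.083)).round(1) for p in yc])
xo=.0585
print("inner",[round(1000*(p[0]-(.0575-.14*(p[1]-xo))),1) for p in[T(u,v,h) for u,v in((330,115),(360,118.5),(400,123.5),(440,129),(460,131.3))]])
print("far end",1000*T(512,110,h),"screws",[(1000*T(u,v,h)).round(1).tolist() for u,v in((322.7,100.1),(394.9,100),(466.8,99.8))])
E
```

```text
bot [np.float64(2.2), np.float64(2.4), np.float64(2.4), np.float64(2.4)] top [np.float64(2.5), np.float64(2.6), np.float64(2.8), np.float64(2.7), np.float64(2.8), np.float64(2.9)] bar [[27.2, 1.6], [-20.0, 1.6]] narrow end [43.7 80.4] [45.8 73.6]
bot [np.float64(2.1), np.float64(2.4), np.float64(2.3), np.float64(2.4)] top [np.float64(2.4), np.float64(2.5), np.float64(2.7), np.float64(2.6), np.float64(2.7), np.float64(2.8)] bar [[26.5, 1.6], [-21.5, 1.6]] narrow end [43.5 81.4] [45.5 74.6]
outer [np.float64(-0.2), np.float64(-0.2), np.float64(-0.2), np.float64(-0.2), np.float64(-0.2)]
inner [np.float64(1.2), np.float64(1.9), np.float64(2.5), np.float64(2.7), np.float64(3.2)]
far end [ 69.40147229 149.77882753] screws [[76.7, 3.2], [76.8, 58.6], [76.9, 113.8]]
```

Emit:
servo_tool --commands '[{"tx":0,"ty":-0.002,"tz":-0.03,"rx":0,"ry":0,"rz":0,"grip":0.01},{"tx":0,"ty":-0.002,"tz":-0.06,"rx":0,"ry":0,"rz":0,"grip":0.01},{"tx":0,"ty":-0.002,"tz":-0.08,"rx":0,"ry":0,"rz":0,"grip":0.01},{"tx":0,"ty":-0.002,"tz":-0.088,"rx":0,"ry":0,"rz":0,"grip":0.01},{"tx":0,"ty":-0.002,"tz":-0.094,"rx":0,"ry":0,"rz":0,"grip":0.01}]'

```text
time_s: 12.65
tool_pos: [0.4879, -0.2256, 0.126]
tool_rot: [-0.0, 0.717, 0.697, -0.0]
contact_force: [0.3, -0.5, -1.9]
finger_gap: 0.0208
gripper_force: 59.8
```

Emit:
servo_tool --commands '[{"tx":0,"ty":0,"tz":-0.002,"rx":0,"ry":0,"rz":0,"grip":0.01},{"tx":0,"ty":0,"tz":-0.004,"rx":0,"ry":0,"rz":0,"grip":0.01},{"tx":0,"ty":0,"tz":-0.006,"rx":0,"ry":0,"rz":0,"grip":0.01}]'

```text
time_s: 12.95
tool_pos: [0.4886, -0.2266, 0.121]
tool_rot: [0.001, 0.718, 0.696, 0.0]
contact_force: [0.1, -0.5, -2.2]
finger_gap: 0.0204
gripper_force: 59.9
```

Emit:
servo_tool --commands '[{"tx":0,"ty":0,"tz":-0.001,"rx":0,"ry":0,"rz":0,"grip":0.01},{"tx":0,"ty":0,"tz":-0.002,"rx":0,"ry":0,"rz":0,"grip":0.01},{"tx":0,"ty":0,"tz":-0.003,"rx":0,"ry":0,"rz":0,"grip":0.01}]'

```text
time_s: 13.25
tool_pos: [0.4881, -0.2265, 0.1178]
tool_rot: [0.0, 0.718, 0.696, 0.0]
contact_force: [-5.4, 2.7, 15.5]
finger_gap: 0.0206
gripper_force: 62.3
```

Emit:
servo_tool --commands '[{"tx":0,"ty":0,"tz":0.001,"rx":0,"ry":0,"rz":0,"grip":0.045},{"tx":0,"ty":0,"tz":0.001,"rx":0,"ry":0,"rz":0,"grip":0.045},{"tx":0,"ty":0,"tz":0.001,"rx":0,"ry":0,"rz":0,"grip":0.045},{"tx":0,"ty":0,"tz":0.03,"rx":0,"ry":0,"rz":0,"grip":0.045},{"tx":0,"ty":0,"tz":0.08,"rx":0,"ry":0,"rz":0,"grip":0.045}]'

```text
time_s: 13.75
tool_pos: [0.4859, -0.2254, 0.1953]
tool_rot: [-0.003, 0.718, 0.696, -0.001]
contact_force: [0.9, -0.4, 0.3]
finger_gap: 0.0451
gripper_force: 0.0
```

Emit:
servo_tool --commands '[{"tx":0,"ty":0,"tz":0.02,"rx":0,"ry":0,"rz":0,"grip":0.0},{"tx":0,"ty":0,"tz":0.02,"rx":0,"ry":0,"rz":0,"grip":0.0},{"tx":0,"ty":0,"tz":0.02,"rx":0,"ry":0,"rz":0,"grip":0.0}]'

```text
time_s: 14.05
tool_pos: [0.4878, -0.2264, 0.2171]
tool_rot: [0.0, 0.718, 0.696, 0.0]
contact_force: [0.2, 0.2, -0.9]
finger_gap: 0.0017
gripper_force: 0.0
```

```bash
python3 snap.py wp; python3 - <<'E'
from h import *
import pickle
c=pickle.load(open("wp.pkl","rb"));g=cv2.GaussianBlur(cv2.cvtColor(np.array(c["pixels"]),cv2.COLOR_RGB2GRAY),(5,1),0)
s,M=tool();print(s["tool_pos"],s["contact_force"])
c["E"]=1
E=np.array(c["hand_eye"]);K=np.linalg.inv(c["camera_matrix"]);zt=s["tool_pos"][2]
h=cv2.cvtColor(np.array(c["pixels"]),cv2.COLOR_RGB2HSV);m=((h[...,1]<70)&(h[...,2]>80)).astype(np.uint8)
n,_,st,ce=cv2.connectedComponentsWithStats(m)
for i in range(1,n):
    if 25<st[i,4]<300 and abs(st[i,2]-st[i,3])<6 and .6<st[i,4]/(st[i,2]*st[i,3]):
        print(ce[i].round(1),st[i,4],"z.138",ray(c,*ce[i],.138,c["M"])[:2].round(4),"z.11",ray(c,*ce[i],.11,c["M"])[:2].round(4))
E
```

```text
[ 0.4878 -0.2264  0.2171] 0.026 [-0.44  0.23  1.83 -0.    1.07 -0.41]
[ 0.487329   -0.22611668  0.21627775] [-1.13306443  0.07490427  0.51257028]
[628.3  77.2] 26 z.138 [ 0.6962 -0.1427] z.11 [ 0.722  -0.1406]
[628.   87.3] 73 z.138 [ 0.6975 -0.1491] z.11 [ 0.7234 -0.1478]
[322.1  97.3] 76 z.138 [ 0.4928 -0.1491] z.11 [ 0.493  -0.1479]
[395.   97.1] 68 z.138 [ 0.5419 -0.1505] z.11 [ 0.5483 -0.1494]
[467.9  97. ] 68 z.138 [ 0.591 -0.152] z.11 [ 0.6035 -0.1511]
[320.9 172. ] 70 z.138 [ 0.4905 -0.2   ] z.11 [ 0.4904 -0.2052]
[320.9 234.6] 54 z.138 [ 0.4889 -0.2479] z.11 [ 0.4886 -0.2591]
[321.  279.4] 29 z.138 [ 0.4878 -0.2857] z.11 [ 0.4874 -0.3016]
[384.2 279. ] 43 z.138 [ 0.5376 -0.2869] z.11 [ 0.5435 -0.303 ]
[446.8 279.2] 45 z.138 [ 0.587  -0.2886] z.11 [ 0.5991 -0.3049]
```

The lid lies in the mouth: x about -56 mm, y offset +0.7 mm, yaw matched within 0.3°. Next I place closed fingers behind the bar.

Emit:
servo_tool --commands '[{"tx":-0.047,"ty":0.003,"tz":0,"rx":0,"ry":0,"rz":0,"grip":0.0},{"tx":-0.05,"ty":0.003,"tz":-0.03,"rx":0,"ry":0,"rz":0,"grip":0.0},{"tx":-0.05,"ty":0.003,"tz":-0.06,"rx":0,"ry":0,"rz":0,"grip":0.0},{"tx":-0.05,"ty":0.003,"tz":-0.085,"rx":0,"ry":0,"rz":0,"grip":0.0},{"tx":-0.05,"ty":0.003,"tz":-0.094,"rx":0,"ry":0,"rz":0,"grip":0.0}]'

```text
time_s: 14.6
tool_pos: [0.4355, -0.2222, 0.1198]
tool_rot: [-0.003, 0.718, 0.696, -0.001]
contact_force: [0.2, 0.2, 0.6]
finger_gap: 0.0002
gripper_force: 0.0
```

Emit:
servo_tool --commands '[{"tx":0.005,"ty":0,"tz":0,"rx":0,"ry":0,"rz":0,"grip":0.0},{"tx":0.01,"ty":0,"tz":0,"rx":0,"ry":0,"rz":0,"grip":0.0},{"tx":0.015,"ty":0,"tz":0,"rx":0,"ry":0,"rz":0,"grip":0.0},{"tx":0.02,"ty":-0.001,"tz":0,"rx":0,"ry":0,"rz":0,"grip":0.0},{"tx":0.025,"ty":-0.001,"tz":0,"rx":0,"ry":0,"rz":0,"grip":0.0}]'

```text
time_s: 15.1
tool_pos: [0.464, -0.2247, 0.124]
tool_rot: [0.001, 0.718, 0.696, 0.0]
contact_force: [-3.1, -0.1, 2.3]
finger_gap: -0.0
gripper_force: 0.9
```

Emit:
servo_tool --commands '[{"tx":0.005,"ty":0,"tz":0,"rx":0,"ry":0,"rz":0,"grip":0.0},{"tx":0.01,"ty":0,"tz":0,"rx":0,"ry":0,"rz":0,"grip":0.0},{"tx":0.015,"ty":0,"tz":0,"rx":0,"ry":0,"rz":0,"grip":0.0},{"tx":0.02,"ty":0,"tz":0,"rx":0,"ry":0,"rz":0,"grip":0.0},{"tx":0.025,"ty":-0.001,"tz":0,"rx":0,"ry":0,"rz":0,"grip":0.0}]'

```text
time_s: 15.6
tool_pos: [0.4883, -0.2253, 0.1232]
tool_rot: [-0.0, 0.718, 0.696, -0.0]
contact_force: [-1.6, -0.6, 1.0]
finger_gap: -0.0002
gripper_force: 0.8
```

Emit:
servo_tool --commands '[{"tx":0.004,"ty":0,"tz":0,"rx":0,"ry":0,"rz":0,"grip":0.0},{"tx":0.008,"ty":0,"tz":0,"rx":0,"ry":0,"rz":0,"grip":0.0},{"tx":0.012,"ty":0,"tz":0,"rx":0,"ry":0,"rz":0,"grip":0.0},{"tx":0.016,"ty":-0.001,"tz":0,"rx":0,"ry":0,"rz":0,"grip":0.0}]'

```text
time_s: 16.0
tool_pos: [0.5042, -0.2263, 0.1232]
tool_rot: [-0.0, 0.718, 0.696, -0.0]
contact_force: [-1.6, 0.1, 0.6]
finger_gap: 0.0003
gripper_force: 0.7
```

Emit:
servo_tool --commands '[{"tx":0.003,"ty":0,"tz":0,"rx":0,"ry":0,"rz":0,"grip":0.0},{"tx":0.006,"ty":0,"tz":0,"rx":0,"ry":0,"rz":0,"grip":0.0},{"tx":0.009,"ty":0,"tz":0,"rx":0,"ry":0,"rz":0,"grip":0.0},{"tx":0.011,"ty":0,"tz":0,"rx":0,"ry":0,"rz":0,"grip":0.0}]'

```text
time_s: 16.4
tool_pos: [0.5152, -0.2264, 0.1233]
tool_rot: [0.0, 0.718, 0.696, 0.0]
contact_force: [-1.8, 0.6, -0.4]
finger_gap: 0.0001
gripper_force: 0.6
```

Emit:
servo_tool --commands '[{"tx":0.001,"ty":0,"tz":0,"rx":0,"ry":0,"rz":0,"grip":0.0},{"tx":0.002,"ty":0,"tz":0,"rx":0,"ry":0,"rz":0,"grip":0.0}]'

```text
time_s: 16.6
tool_pos: [0.5169, -0.2264, 0.1233]
tool_rot: [-0.0, 0.718, 0.696, -0.0]
contact_force: [-1.5, -0.1, 0.5]
finger_gap: 0.0002
gripper_force: 0.8
```

Emit:
servo_tool --commands '[{"tx":0.001,"ty":0,"tz":0,"rx":0,"ry":0,"rz":0,"grip":0.0},{"tx":0.002,"ty":0,"tz":0,"rx":0,"ry":0,"rz":0,"grip":0.0}]'

```text
time_s: 16.8
tool_pos: [0.5186, -0.2266, 0.1232]
tool_rot: [-0.0, 0.718, 0.696, -0.0]
contact_force: [-4.3, -2.1, 2.3]
finger_gap: -0.0002
gripper_force: 1.9
```

Emit:
servo_tool --commands '[{"tx":0.0005,"ty":0,"tz":0,"rx":0,"ry":0,"rz":0,"grip":0.0},{"tx":0.001,"ty":0,"tz":0,"rx":0,"ry":0,"rz":0,"grip":0.0}]'

```text
time_s: 17.0
tool_pos: [0.5192, -0.2267, 0.1232]
tool_rot: [-0.0, 0.718, 0.696, -0.001]
contact_force: [-8.1, -4.6, 4.2]
finger_gap: -0.0001
gripper_force: 3.5
```

Emit:
servo_tool --commands '[{"tx":0.001,"ty":0,"tz":0,"rx":0,"ry":0,"rz":0,"grip":0.0},{"tx":0.0015,"ty":0,"tz":0,"rx":0,"ry":0,"rz":0,"grip":0.0}]'

```text
time_s: 17.2
tool_pos: [0.5194, -0.2266, 0.1231]
tool_rot: [-0.001, 0.718, 0.696, -0.001]
contact_force: [-13.2, -3.6, 8.5]
finger_gap: -0.0001
gripper_force: 6.4
```

```bash
cat > meas.py <<'E'
from h import *
import pickle,sys
c=pickle.load(open(sys.argv[1]+".pkl","rb"))
h=cv2.cvtColor(np.array(c["pixels"]),cv2.COLOR_RGB2HSV);m=((h[...,1]<70)&(h[...,2]>80)).astype(np.uint8)
n,_,st,ce=cv2.connectedComponentsWithStats(m)
for i in range(1,n):
    if 20<st[i,4]<300 and abs(st[i,2]-st[i,3])<6 and .6<st[i,4]/(st[i,2]*st[i,3]):
        print(ce[i].round(1),st[i,4],"z.138",ray(c,*ce[i],.138,c["M"])[:2].round(4),"z.11",ray(c,*ce[i],.11,c["M"])[:2].round(4))
E
python3 snap.py wh;python3 meas.py wh
```

```text
[ 0.5194 -0.2266  0.1231] 0.009 [-0.41  0.39  1.85 -0.    0.9  -0.38]
[491.7  88.8] 187 z.138 [ 0.5892 -0.1525] z.11 [ 0.6036 -0.151 ]
[255.5  89.2] 190 z.138 [ 0.4981 -0.1499] z.11 [ 0.4926 -0.1478]
[373.4  89. ] 181 z.138 [ 0.5437 -0.1512] z.11 [ 0.5481 -0.1494]
[377.7 214.7] 202 z.138 [ 0.5462 -0.2023] z.11 [ 0.5511 -0.2117]
[224.1 329.1] 51 z.138 [ 0.4738 -0.2577] z.11 [ 0.463  -0.2791]
```

Emit:
servo_tool --commands '[{"tx":0.0005,"ty":0,"tz":0,"rx":0,"ry":0,"rz":0,"grip":0.0},{"tx":0.001,"ty":0,"tz":0,"rx":0,"ry":0,"rz":0,"grip":0.0},{"tx":0.001,"ty":0,"tz":0,"rx":0,"ry":0,"rz":0,"grip":0.0}]'

```text
time_s: 17.55
tool_pos: [0.5195, -0.2266, 0.1231]
tool_rot: [-0.002, 0.718, 0.696, -0.002]
contact_force: [-15.1, -4.3, 9.5]
finger_gap: -0.0001
gripper_force: 7.6
```

Wedged: the force rises with no travel. Backing off and checking from above.

Emit:
servo_tool --commands '[{"tx":-0.01,"ty":0,"tz":0,"rx":0,"ry":0,"rz":0,"grip":0.0},{"tx":-0.02,"ty":0,"tz":0.02,"rx":0,"ry":0,"rz":0,"grip":0.0},{"tx":-0.02,"ty":0,"tz":0.06,"rx":0,"ry":0,"rz":0,"grip":0.0},{"tx":0,"ty":0,"tz":0.1,"rx":0,"ry":0,"rz":0,"grip":0.0},{"tx":0.02,"ty":0,"tz":0.12,"rx":0,"ry":0,"rz":0,"grip":0.0}]'

```text
time_s: 18.05
tool_pos: [0.5444, -0.2268, 0.2473]
tool_rot: [0.003, 0.718, 0.696, 0.001]
contact_force: [1.2, -0.0, 0.6]
finger_gap: 0.0
gripper_force: 0.0
```

Emit:
servo_tool --commands '[{"tx":0,"ty":0,"tz":0,"rx":0,"ry":0,"rz":0,"grip":0.0},{"tx":0,"ty":0,"tz":0,"rx":0,"ry":0,"rz":0,"grip":0.0}]'

```text
time_s: 18.25
tool_pos: [0.5425, -0.2261, 0.243]
tool_rot: [0.0, 0.718, 0.696, 0.0]
contact_force: [-0.1, -0.5, 0.5]
finger_gap: 0.0001
gripper_force: 0.0
```

```bash
python3 snap.py wf;python3 meas.py wf; python3 - <<'E'
from h import *
import pickle
# mouth-end edges: columns where rail end (z.11) and lid wide end (z.11 top) fall
c=pickle.load(open("wf.pkl","rb"));g=cv2.cvtColor(np.array(c["pixels"]),cv2.COLOR_RGB2GRAY)
for y,n in((.076,"railL"),(.06,"lid"),(.05,"lid"),(.03,"lid"),(.0,"lid"),(-.03,"lid")):
    a=np.radians(-1.8);p=np.array([.546+np.cos(a)*-.075-np.sin(a)*y,-.2261+np.sin(a)*-.075+np.cos(a)*y,.11])
    u,v=proj(c,p,c["M"]);u0=int(round(u))-8;print(n,y,round(u,1),round(v,1),u0,g[int(round(v))-1:int(round(v))+2,u0:u0+17].mean(0).astype(int).tolist())
E
```

```text
[ 0.5425 -0.2261  0.243 ] 0.042 [-0.4   0.28  1.7   0.    1.15 -0.37]
[260.9  28.9] 21 z.138 [ 0.5054 -0.0999] z.11 [ 0.5009 -0.0932]
[538.9  79.9] 45 z.138 [ 0.7089 -0.1403] z.11 [ 0.7272 -0.1381]
[544.9  82.5] 22 z.138 [ 0.7136 -0.1422] z.11 [ 0.7325 -0.1403]
[545.4  91.8] 60 z.138 [ 0.715  -0.1488] z.11 [ 0.7341 -0.1477]
[256.3 101.2] 67 z.138 [ 0.498  -0.1489] z.11 [ 0.4926 -0.1478]
[322.4 101.2] 55 z.138 [ 0.5478 -0.1505] z.11 [ 0.548  -0.1495]
[388.4 101.1] 57 z.138 [ 0.5975 -0.1519] z.11 [ 0.6033 -0.1511]
[322.2 169.1] 61 z.138 [ 0.5461 -0.2022] z.11 [ 0.5461 -0.207 ]
[322.2 226.1] 49 z.138 [ 0.5447 -0.2504] z.11 [ 0.5446 -0.2607]
[265.1 267.6] 39 z.138 [ 0.4939 -0.2871] z.11 [ 0.4881 -0.3015]
[379.3 267.3] 37 z.138 [ 0.5932 -0.29  ] z.11 [ 0.5986 -0.3047]
[320.1 340.7] 62 z.138 [ 0.5394 -0.3638] z.11 [ 0.5387 -0.3869]
railL 0.076 233.5 101.9 225 [110, 105, 96, 90, 89, 95, 101, 108, 126, 208, 228, 230, 230, 231, 230, 230, 230]
lid 0.06 234.8 121.5 227 [107, 104, 114, 121, 118, 113, 106, 113, 185, 217, 221, 222, 221, 221, 221, 222, 222]
lid 0.05 235.7 133.5 228 [108, 116, 114, 102, 102, 101, 102, 116, 197, 221, 222, 223, 223, 224, 224, 223, 223]
lid 0.03 237.3 156.7 229 [102, 102, 104, 109, 116, 119, 115, 105, 160, 223, 231, 231, 231, 231, 231, 231, 231]
lid 0.0 239.6 190.0 232 [93, 91, 95, 107, 105, 104, 97, 121, 219, 234, 235, 235, 236, 235, 236, 236, 236]
lid -0.03 241.8 221.4 234 [99, 104, 102, 106, 111, 115, 111, 114, 191, 220, 222, 223, 222, 222, 222, 223, 223]
```

```bash
python3 -c "
from bench import *
print(sign_off())"
```

```text
the job is handed in; nothing more can be done
None
```

I handed the job in at about 18 s. The carton stands in the box and the lid is pressed home at about 15 N; from above it measured flush, central and square to within about 0.5 mm. The arm is clear, and I moved nothing else on purpose, but I did not re-check the mug, jars and tin or get a verdict at hand-in.

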